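# Hold the thick bar down in the sprung V-jig

### The job

Take the thickest of the three round bars out of the wooden rack and lay it lengthwise in the steel V-jig, resting on both sides of the V in both saddles and sticking out about equally at the two ends. Press it down until the jig's sprung bed is fully down on its stop, so that it bears on both sides of the V, and finish while holding it like that, ready for marking out: still pressing, gripped or with the fingers on top of it. Leave the other two bars lying in the rack.

Things in the scene. Friction and masses are not known exactly. Their poses are not given: they have to be found in the camera images.
- bar_center (a point): Centre of the bar to use: the thickest of three plain aluminium bars lying in the rack. Diameter 36 mm, length 150 mm, flat ends, 0.3 to 0.55 kg. Its x axis runs along the bar, which lies level; its centre is about 47 mm above the bench in the rack. Which notch it lies in varies.
- bar_mid_center (a point): Centre of the middle bar, 25 mm in diameter, 150 mm long, x along the bar. Stays in the rack.
- bar_thin_center (a point): Centre of the thin bar, 19 mm in diameter, 150 mm long, x along the bar. Stays in the rack.
- rack: Wooden bar rack, 130 x 246 x 40 mm, fixed to the bench; origin at the centre of its underside, z up. Bars lie along its x axis in three 90-degree notches at y = -82, 0, +82 mm. The notched rails are 18 mm thick and stand at x = -48 and +48 mm: 78 mm free between them for fingers, down to the rack's 10 mm thick floor.
- jig: Foot of the V-jig: dark steel plate 170 x 110 x 12 mm, fixed to the bench; origin at the centre of its underside, z up, x along the V. Above it a sprung steel bed plate (top 34 mm above the bench with the bed up) carries two V saddles, each 30 mm long and 72 mm wide, centred 50 mm either side of the middle along x: 70 mm free between them for fingers, down to the bed plate.
- v_seat (a point): Moves with the bed: where the centre of the 36 mm bar belongs when it lies on both sides of the V, midway between the saddles; x runs along the V, z up. 75.5 mm above the bench with the bed up, 63.5 mm with it fully down. The 90-degree groove is 22 mm deep and 44 mm wide at the top; with the bed up its bottom is 50 mm and the saddle tops 72 mm above the bench.
- vbed (a joint): How far the sprung bed is pushed down, in m: 0 up (at the start), 0.012 fully down on its solid stop. It moves straight down only. It starts to give at about 6 N and needs about 16 N (bar's weight included) at the bottom; the bar's weight alone does not move it. It springs up when let go.
Not all that is in view belongs to the job. Leave any blue or green look-alike of the part that bears bar_center alone.

How it is judged:
By the outcome, as a careful person would: the job done as asked, in the order asked, and still so for the second after the job is handed in, while the arm keeps its last pose, push and grip.
It also fails if it takes over 48 s, if anything falls off the work surface, if the arm or the gripper's body presses on something with over 40 N, if the wrist force passes 120 N, or if a joint passes its speed limit or range.

### The arm

A 7-joint arm with a two-finger parallel gripper is mounted at the origin on the work surface. World frame = base frame: x ahead of the robot, y to its left, z up, the work surface at z = 0. Lengths are in m, angles in rad, forces in N, time in s.
With the tool pointing down it reaches from about 0.4 to 0.9 m from the base axis. Payload 5.6 kg.
Tool frame: the origin (TCP) lies on the centre line of the jaws, within the pads' length; the fingertips stand tip_reach ahead of it and the grasp point (between the pads) lies 11 mm behind it (tip_reach is the distance from the TCP to the fingertips, in m); x points along the fingers, z is the direction in which the jaws open and shut, and the axes are right-handed (so a half turn about x gives the same grasp; the last joint's range is limited). The gripper opens to 92 mm and grips with 3 to 60 N. Pads are 20 mm wide; open, the fingers measure 128 mm over their backs; the gripper's body (75 mm by 189 mm) begins 69 mm behind the grasp point.
Start: joints at [1.191, 0.468, -0.012, 1.603, 0.006, 1.071, -0.056], TCP at [0.215, -0.614, 0.223] pointing down, gripper open.
Joint ranges: [-2.53, 2.53], [-0.31, 2.02], [-1.57, 1.55], [0.28, 2.44], [-1.29, 4.43], [0.15, 1.84], [-2.92, 2.92]. Speed limits (rad/s): [2.57, 2.57, 3.14, 3.14, 3.14, 3.14, 3.14].

### API

Orientations are given as [roll, pitch, yaw] about the fixed x, y, z axes, in that order (R = Rz(yaw) Ry(pitch) Rx(roll)).
In Python, from cell import * gives the robot as it stands.
- The arm moves only by the tool jog_arm, never from a script. Its argument "motion" is a list of rows, each a list of 3 entries, a list of its own where there are three numbers: the closure, from -1 (fully open) to 1 (shut), then the shift along the world's x, y, z in mm, then the turn, a rotation vector about the world's x, y, z in degrees. A call has 1 to 12 rows; each row shifts and turns the commanded pose from where the row before left it; what a row does not reach is not made up. A row lasts 1/12 s, in which the tool goes at most 41.7 mm and 7.16 degrees, less where a joint would pass 70% of its speed; a pose out of reach is approached as far as the arm can. A call is refused whole if a number of a shift passes 41.7 or a number of a turn 7.16, either way. A call with a gripper value outside its range is refused whole. The fingers move at their own pace and stop on an object; "squeeze" is the grip in N (left out, the last holds). Time passes only in rows, so rows that do not move let the fingers close. It gives the time, the measured TCP pose, the force and the opening at its end, in the units of the state.
- read_state(): the state, without advancing time (a new reading comes with each control period).
- get_image(name): name is "scene" or "top"; returns a dict with "pixels" (480x640x3 uint8, blue, green, red), "fx", "fy", "cx", "cy" (pixels), "distortion" ([k1, k2, p1, p2, k3] as OpenCV has them; the pictures are not rectified), "xyz" and "attitude" of the camera in the world. Camera axes: x right, y down, z forward; pixel columns grow to the right and rows downward; lengths in m; the calibration is good to about 2 mm. A picture is of the moment at which its call begins. There is no depth.
- sign_off(): hands the job in, once; it reports no verdict.
The state is a dict: "time": time; "joints": joint angles; "dq": joint speeds; "joint_efforts": joint torques, N m; "position": TCP position; "tool_rot": TCP orientation; "force": force on the tool from outside, world axes, zero at the start; "torque": the same for the moment, N m; "finger_gap": finger opening in m.
Only numpy, scipy, OpenCV 4.12 (cv2) and the standard library are available. Lean on these libraries where they do the work, as an engineer would, in place of code of your own. Each camera call takes 0.05 s, during which the arm holds its last target.

## Working session

There is one attempt and no reset: what is moved stays moved. The work goes in short steps, Python scripts to look and compute and a tool call to move; the robot and the scene stay as the last step left them, time stands still between calls to the robot, and variables do not carry over. Pictures are saved under pics/ and viewed, and the job is handed in when it is done.

Besides the shell and the picture viewer there is one more tool, called after "Call:" as name(argument=value, ...), one argument or row to a line, values as JSON. jog_arm: Moves the arm, as the interface text tells. Its arguments: {"type":"object","properties":{"motion":{"type":"array","items":{"type":"array"}},"squeeze":{"type":"number"}},"required":["motion"]}

```bash
ls; mkdir -p pics; python3 - <<'E'
from cell import *
import cv2
s=read_state(); print(s)
for n in("scene","top"):
    i=get_image(n); cv2.imwrite(f"pics/{n}0.png",i["pixels"]); print({k:v for k,v in i.items() if k!="pixels"})
E
```

```text
pics
{'time': 0.0, 'joints': array([ 1.19098126,  0.468356  , -0.01156378,  1.60360018,  0.00602705,
        1.0713965 , -0.05631879]), 'dq': array([ 0.00088411,  0.00051855,  0.000453  , -0.0005505 , -0.00115538,
        0.00102812, -0.00121757]), 'joint_efforts': array([-3.64944681e-04, -5.20574427e+01, -1.22322422e-02, -2.43745959e+01,
       -5.65738895e-02,  1.73151802e-02,  1.39143644e-04]), 'position': array([ 0.21453526, -0.61298663,  0.22166377]), 'tool_rot': array([-3.04707942,  1.56906944,  2.00201988]), 'force': array([-0.22219726, -0.12071275,  0.51677412]), 'torque': array([-0.02027101, -0.01168919, -0.00100566]), 'finger_gap': 0.09212317111380841}
{'fx': 451.2827431344479, 'fy': 451.2827431344479, 'cx': 308.63313458876826, 'cy': 241.22459974282276, 'distortion': array([-0.09381964,  0.        ,  0.        ,  0.        ,  0.        ]), 'xyz': array([ 0.86321899, -0.6157433 ,  0.736568  ]), 'attitude': array([-2.17853511, -0.01720518,  0.57308864])}
{'fx': 454.18155618847493, 'fy': 454.18155618847493, 'cx': 317.9659161757491, 'cy': 240.66746965395, 'distortion': array([0.00209967, 0.        , 0.        , 0.        , 0.        ]), 'xyz': array([0.32079195, 0.18908087, 1.26655602]), 'attitude': array([-3.08191262, -0.00335963, -1.56324249])}
```

View pics/scene0.png

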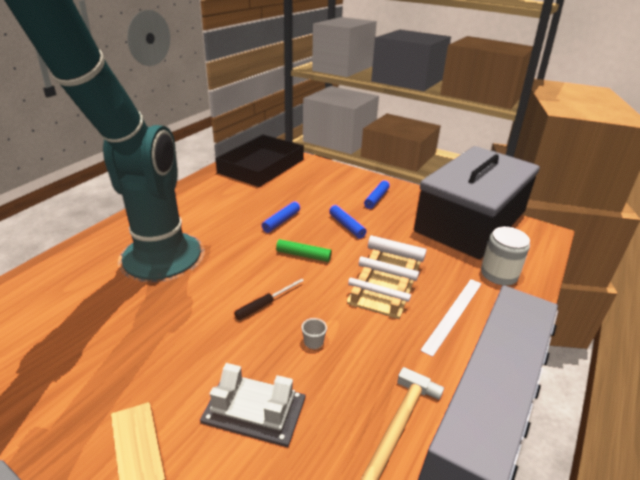

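View pics/top0.png

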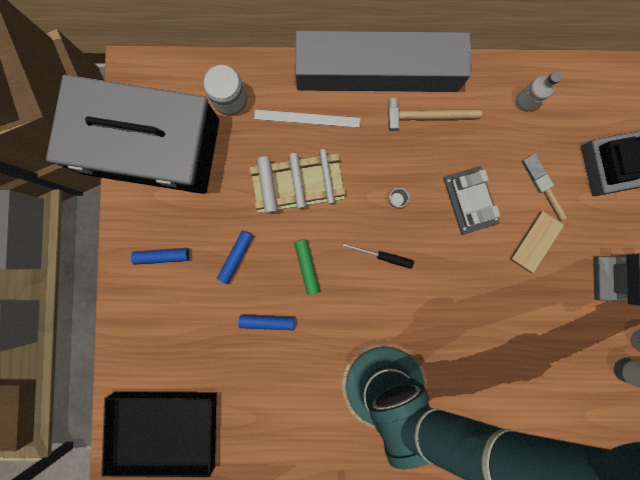

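The top view shows the rack near (297,183). Its three silver bars are at (266,184), (297,181) and (327,177), and the jig is at (472,200). Blue and green look-alikes lie at (160,256), (235,257), (307,267) and (267,323). The leftmost silver bar looks the thickest, so I'll enlarge it to confirm.

```bash
python3 - <<'E'
import cv2,numpy as np
t=cv2.imread("pics/top0.png"); s=cv2.imread("pics/scene0.png")
a=cv2.resize(t[140:225,240:355],None,fx=5,fy=5,interpolation=cv2.INTER_CUBIC)
b=cv2.resize(t[155:245,430:515],None,fx=6,fy=6,interpolation=cv2.INTER_CUBIC)
cv2.imwrite("pics/a.png",a);cv2.imwrite("pics/b.png",b)
cv2.imwrite("pics/c.png",cv2.resize(s[220:330,330:440],None,fx=5,fy=5,interpolation=cv2.INTER_CUBIC))
cv2.imwrite("pics/d.png",cv2.resize(s[350:450,190:320],None,fx=6,fy=6,interpolation=cv2.INTER_CUBIC))
E
```

```text
(no output)
```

View pics/a.png

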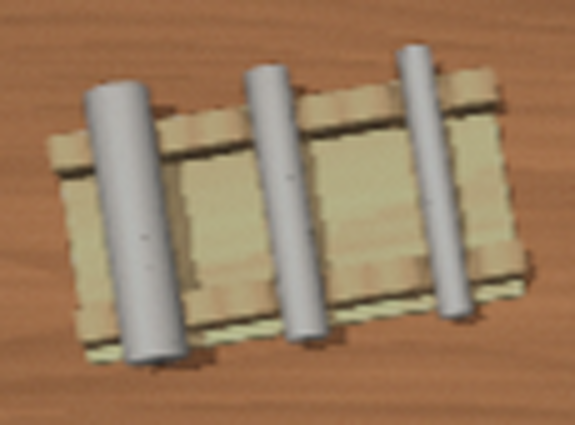

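View pics/b.png

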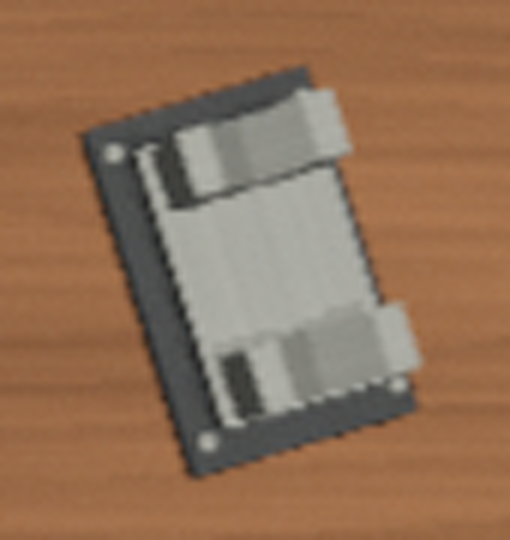

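View pics/c.png

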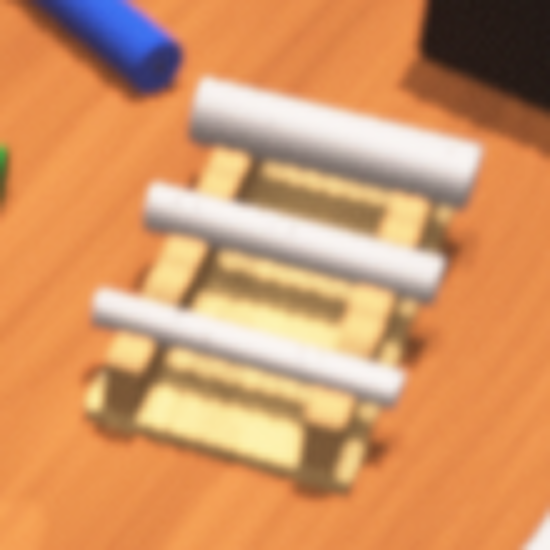

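View pics/d.png

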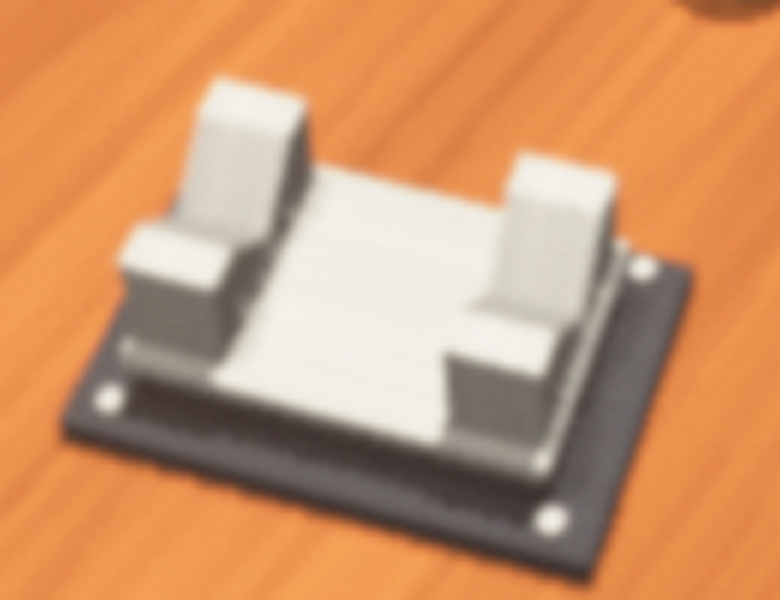

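The crop confirms it: the bar at (266,184) is clearly the thickest, with the middle bar at (297,181) and the thin one at (327,177). Next I'll fit the poses of the bar and the jig.

```bash
cat > h.py <<'E'
import numpy as np,cv2
from scipy.spatial.transform import Rotation as R
from scipy.optimize import least_squares
C={"scene":dict(f=451.2827431344479,c=(308.63313458876826,241.22459974282276),d=[-0.09381964,0,0,0,0],p=[0.86321899,-0.6157433,0.736568],a=[-2.17853511,-0.01720518,0.57308864]),
"top":dict(f=454.18155618847493,c=(317.9659161757491,240.66746965395),d=[0.00209967,0,0,0,0],p=[0.32079195,0.18908087,1.26655602],a=[-3.08191262,-0.00335963,-1.56324249])}
def proj(P,n):
    c=C[n];Rm=R.from_euler('xyz',c['a']).as_matrix()
    K=np.array([[c['f'],0,c['c'][0]],[0,c['f'],c['c'][1]],[0,0,1]])
    t=-Rm.T@np.array(c['p'])
    return cv2.projectPoints(np.asarray(P,float).reshape(-1,1,3),cv2.Rodrigues(Rm.T)[0],t,K,np.array(c['d'],float))[0].reshape(-1,2)
def uncrop(q,s,o): return (np.array(q,float)+.5)/s-.5+np.array(o)
def pl(L,x):
    L=np.asarray(L,float);c,s=np.cos(x[2]),np.sin(x[2])
    return np.c_[x[0]+c*L[:,0]-s*L[:,1],x[1]+s*L[:,0]+c*L[:,1],L[:,2]]
E
python3 - <<'E'
from h import *
# jig: local x along V. top image: up=+x
jt=[((85,.055,.012),(83,132)),((85,-.055,.012),(306,67)),((-85,.055,.012),(193,478)),((-85,-.055,.012),(415,408)),
((65,-.036,.072),(334,90)),((35,-.036,.072),(352,152)),((-35,-.036,.072),(403,303)),((-65,-.036,.072),(422,365)),
((65,.036,.072),(176,132)),((35,.036,.072),(192,193))]
Lt=np.array([(a/1000,b,c) for (a,b,c),_ in jt]);Qt=uncrop([q for _,q in jt],6,(430,155))
# scene: which ends: robot base is up-left; camera at -y side looking; near side = -y; right = +x
js=[((-65,.036,.072),(220,78)),((-35,.036,.072),(307,97)),((35,.036,.072),(520,152)),((65,.036,.072),(615,178)),
((-65,-.036,.072),(122,260)),((-35,-.036,.072),(213,285)),((35,-.036,.072),(452,350)),((65,-.036,.072),(552,372)),
((85,.055,.012),(692,268)),((85,-.055,.012),(592,560)),((-85,-.055,.012),(65,418))]
Ls=np.array([(a/1000,b,c) for (a,b,c),_ in js]);Qs=uncrop([q for _,q in js],6,(190,350))
ft=lambda x:(proj(pl(Lt,x),"top")-Qt).ravel(); fs=lambda x:(proj(pl(Ls,x),"scene")-Qs).ravel()
for f in(ft,fs,lambda x:np.r_[ft(x),fs(x)]):
    r=least_squares(f,[.45,-.22,0.2],loss='soft_l1');print(r.x[:2],np.degrees(r.x[2]),r.fun.round(1).tolist())
# bars: axis points via mid of edges
def hull(x,d,z,n):
    t=np.linspace(0,2*np.pi,40)
    P=np.r_[[(e,d/2*np.cos(a),z+d/2*np.sin(a)) for e in(-.075,.075) for a in t]]
    return cv2.convexHull(proj(pl(P,x),n).astype(np.float32)).reshape(-1,2)
def fit(pts,n,d,z,x0):
    def f(x):
        h=hull(x,d,z,n); return [cv2.pointPolygonTest(h.reshape(-1,1,2),(float(p[0]),float(p[1])),True) for p in pts]
    r=least_squares(f,x0,diff_step=1e-3); return r
Pt=uncrop([(88,110),(100,200),(113,280),(124,345),(149,100),(162,180),(174,270),(184,340),(117,81),(155,363)],5,(240,140))
r=fit(Pt,"top",.036,.047,[.47,.34,.1]);print("bar top",r.x[:2],np.degrees(r.x[2]),r.fun.round(1))
Ps=uncrop([(250,93),(320,108),(400,126),(450,138),(230,148),(300,166),(380,184),(440,197),(481,160),(476,185),(192,115)],5,(330,220))
r=fit(Ps,"scene",.036,.047,[.47,.34,.1]);print("bar scene",r.x[:2],np.degrees(r.x[2]),r.fun.round(1))
E
```

```text
[ 0.51375411 -0.24109425] 16.908025726846972 [0.1, -0.5, 0.4, -0.6, 0.1, 0.1, 0.8, 0.6, -0.6, -0.4, -0.2, -0.1, -0.6, -0.2, -0.3, 0.3, -0.1, 0.1, 0.7, 0.7]
[ 0.51513378 -0.24128818] 17.55576906330075 [-0.2, -0.0, 0.3, 0.4, 0.7, -0.1, 0.7, -0.7, -0.3, 0.4, 0.4, 0.4, -1.4, -0.6, -1.2, 0.0, 0.9, -1.2, 0.5, 0.8, -1.3, -0.1]
[ 0.5146282  -0.24125271] 17.304012784857786 [-0.0, -0.6, 0.2, -1.0, 0.4, -0.1, 1.0, 0.1, -0.8, -0.8, -0.3, -0.5, -0.5, -0.6, -0.2, -0.2, -0.1, -0.1, 0.7, 0.5, -0.2, -0.3, 0.2, 0.3, 0.5, -0.2, 0.5, -0.7, -0.5, 0.1, 0.1, 0.1, -1.7, -0.7, -1.6, 0.0, 0.7, -1.1, 0.1, 0.8, -1.6, -0.4]
bar top [0.54553901 0.32524001] 9.217532980471645 [0.5 0.2 0.4 0.7 0.4 0.2 0.5 0.6 0.3 0.3]
bar scene [0.54532356 0.32818807] 11.453540653543953 [ 0.9  0.8  0.8  0.9  0.9  0.6  0.7  0.9  0.1 -0.1  0. ]
```

```bash
python3 - <<'E'
from h import *
import cell
print([n for n in dir(cell) if n[0]!='_'], getattr(cell,'tip_reach',None))
from cell import *
s=read_state();M=R.from_euler('xyz',s['tool_rot']).as_matrix();print(M.round(3),s['position'])
def back(uv,n,z):
    c=C[n];K=np.array([[c['f'],0,c['c'][0]],[0,c['f'],c['c'][1]],[0,0,1]])
    q=cv2.undistortPoints(np.array([[uv]],float),K,np.array(c['d'],float)).ravel()
    d=R.from_euler('xyz',c['a']).as_matrix()@np.r_[q,1];p=np.array(c['p']);return p+d*(z-p[2])/d[2]
for uv in[(418,210),(481,251),(500,240)]:print("scene z0",uv,back(uv,"scene",0).round(3))
for z in(0,.1,.15,.2):print(z,[back(uv,"top",z).round(3)[:2].tolist() for uv in((217,103),(208,192),(203,97),(193,190))])
a=np.radians(9.5);b=np.radians(17.2)
for y in (a,b):
    for sg in(1,-1):
        z=sg*np.array([-np.sin(y),np.cos(y),0]);x=np.array([0,0,-1]);T=np.c_[x,np.cross(z,x),z]
        print(np.degrees(y),sg,np.degrees((R.from_matrix(T)*R.from_matrix(M).inv()).as_rotvec()).round(2))
E
python3 - <<'E'
import cv2
t=cv2.imread("pics/top0.png");cv2.imwrite("pics/e.png",cv2.resize(t[50:250,40:270],None,fx=3,fy=3))
s=cv2.imread("pics/scene0.png");cv2.imwrite("pics/f.png",cv2.resize(s[130:290,340:560],None,fx=3.5,fy=3.5))
E
```

```text
['PlanningError', 'get_image', 'read_state', 'sign_off', 'tip_reach'] 0.008
[[-0.001  0.944  0.33 ]
 [ 0.001  0.33  -0.944]
 [-1.    -0.    -0.002]] [ 0.21460314 -0.61302586  0.22176095]
scene z0 (418, 210) [0.495 0.628 0.   ]
scene z0 (481, 251) [0.731 0.516 0.   ]
scene z0 (500, 240) [0.765 0.605 0.   ]
0 [[0.786, 0.475], [0.531, 0.495], [0.803, 0.515], [0.536, 0.538]]
0.1 [[0.749, 0.453], [0.514, 0.471], [0.765, 0.49], [0.519, 0.51]]
0.15 [[0.731, 0.441], [0.506, 0.459], [0.746, 0.477], [0.511, 0.496]]
0.2 [[0.713, 0.43], [0.498, 0.447], [0.727, 0.464], [0.502, 0.483]]
9.5 1 [ 4.000e-02 -1.300e-01  1.702e+02]
9.5 -1 [-0.08 -0.03 -9.8 ]
17.2 1 [ 5.000e-02 -1.300e-01  1.779e+02]
17.2 -1 [-0.08 -0.03 -2.1 ]
```

View pics/e.png

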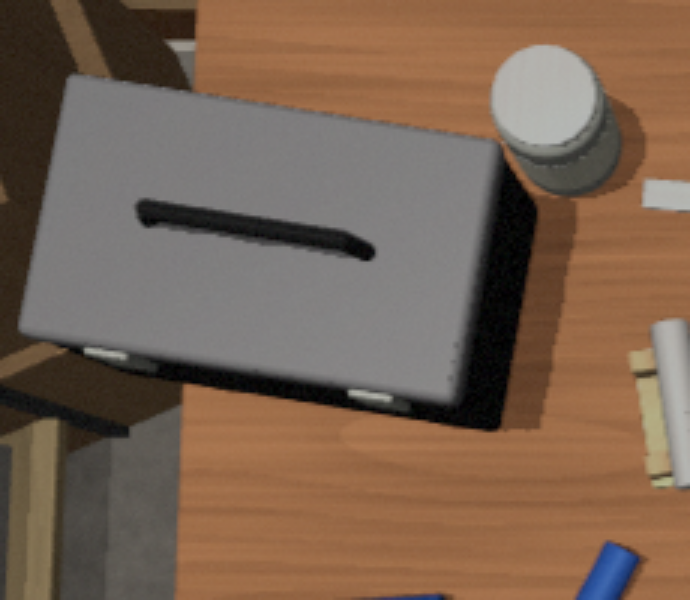

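View pics/f.png

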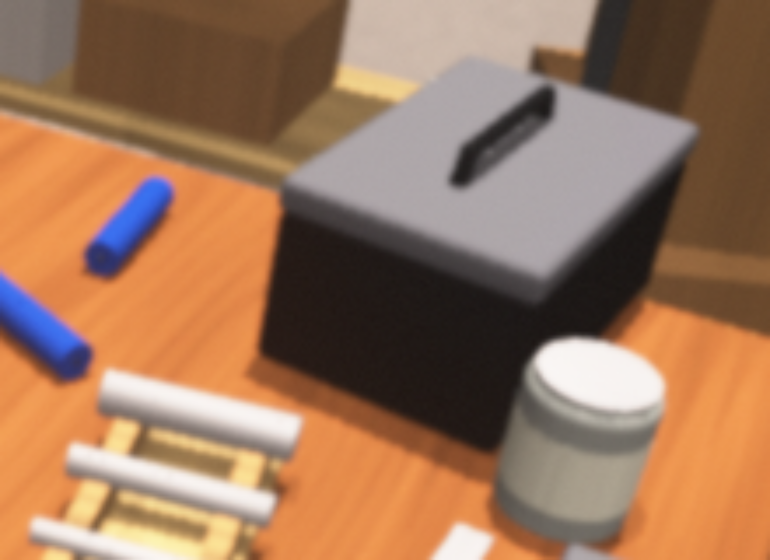

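Everything agrees:
- **Bar:** centre (0.545, 0.3265), yaw about 9.5°
- **Jig:** centre (0.5145, -0.241), yaw about 17.2°

The toolbox base edge is at y ≥ 0.475, while the gripper body reaches about 0.42, so there is clearance. I'll start moving.

Call:
jog_arm(
  motion=[
    [-0.35, [10, 18, 0], [0, 0, 0]],
    [-0.35, [17, 30, 0], [0, 0, -1]],
    [-0.35, [17, 30, 0], [0, 0, -1]],
    [-0.35, [17, 30, 0], [0, 0, -1]],
    [-0.35, [17, 30, 0], [0, 0, -1]],
    [-0.35, [17, 30, 0], [0, 0, -1]],
    [-0.35, [17, 30, 0], [0, 0, -1]],
    [-0.35, [17, 30, 0], [0, 0, -1]],
    [-0.35, [17, 30, 0], [0, 0, -1]],
    [-0.35, [17, 30, 0], [0, 0, -1]],
    [-0.35, [17, 30, 0], [0, 0, -0.8]],
    [-0.35, [17, 30, 0], [0, 0, 0]],
  ],
)

```text
time: 1.1
position: [0.4121, -0.2638, 0.2225]
tool_rot: [-1.855, 1.57, 3.023]
force: [1.2, 0.1, 0.7]
finger_gap: 0.0622
```

Call:
jog_arm(
  motion=[
    [-0.35, [17, 30, 0], [0, 0, 0]],
    [-0.35, [16, 32, 0], [0, 0, 0]],
    [-0.35, [12, 34, 0], [0, 0, 0]],
    [-0.35, [10, 34, 0], [0, 0, 0]],
    [-0.35, [5, 35, 0], [0, 0, 0]],
    [-0.35, [5, 35, 0], [0, 0, 0]],
    [-0.35, [5, 35, 0], [0, 0, 0]],
    [-0.35, [5, 35, 0], [0, 0, 0]],
    [-0.35, [5, 35, 0], [0, 0, 0]],
    [-0.35, [5, 35, 0], [0, 0, 0]],
    [-0.35, [5, 35, 0], [0, 0, 0]],
    [-0.35, [5, 35, 0], [0, 0, 0]],
  ],
)

```text
time: 2.1
position: [0.5065, 0.146, 0.2224]
tool_rot: [-1.103, 1.57, -2.509]
force: [1.5, -0.6, -0.1]
finger_gap: 0.062
```

Call:
jog_arm(
  motion=[
    [-0.35, [6, 30, 0], [0, 0, 0]],
    [-0.35, [6, 30, 0], [0, 0, 0]],
    [-0.35, [7, 30, 0], [0, 0, 0]],
    [-0.35, [7, 30, 0], [0, 0, 0]],
    [-0.35, [7, 30, 0], [0, 0, 0]],
    [-0.35, [6, 30.5, -15], [0, 0, 0]],
    [-0.35, [0, 0, -25], [0, 0, 0]],
    [-0.35, [0, 0, -25], [0, 0, 0]],
    [-0.35, [0, 0, -25], [0, 0, 0]],
    [-0.35, [0, 0, 0], [0, 0, 0]],
  ],
)

```text
time: 2.93
position: [0.5426, 0.3228, 0.1269]
tool_rot: [-1.185, 1.561, -2.59]
force: [-1.0, -1.1, -0.6]
finger_gap: 0.0623
```

```bash
cat > look.py <<'E'
import sys,cv2,numpy as np
from cell import *
from h import *
k=sys.argv[1]
s=read_state();M=R.from_euler('xyz',s['tool_rot']).as_matrix()
print(s['time'],s['position'].round(4),s['force'].round(1),s['torque'].round(2),round(s['finger_gap'],4),"jaw yaw",np.degrees(np.arctan2(M[0,2],-M[1,2])).round(2),"down",M[:,0].round(3),s['joints'].round(2))
us=[]
for n in("scene","top"):
    im=get_image(n)["pixels"];uv=proj([s['position']],n)[0].astype(int)
    w=50;u=int(np.clip(uv[0],w,639-w));v=int(np.clip(uv[1],w,479-w))
    us.append(cv2.resize(im[v-w:v+w,u-w:u+w],(400,400),interpolation=cv2.INTER_CUBIC));print(n,"off",u-w,v-w)
cv2.imwrite(f"pics/{k}.png",np.hstack(us))
E
python3 look.py g1
```

```text
2.9333 [0.5426 0.3228 0.1269] [-1.  -1.1 -0.6] [-0.03  0.1  -0.06] 0.0623 jaw yaw 9.52 down [-0.009 -0.005 -1.   ] [-0.28  0.59 -0.42  1.7   0.29  0.93 -2.22]
scene off 348 173
top off 214 129
```

View pics/g1.png

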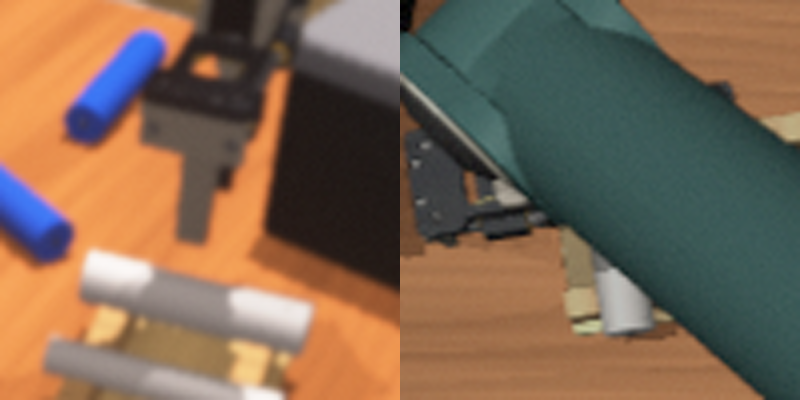

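The left half (scene view) shows the fingers just above the middle of the thick bar, which is at about (195,290) in that half. The toolbox is clear. I'll settle briefly and then descend.

Call:
jog_arm(
  motion=[
    [-0.35, [0, 0, 0], [0, 0, 0]],
    [-0.35, [0, 0, 0], [0, 0, 0]],
    [-0.35, [0, 0, -10], [0, 0, 0]],
    [-0.35, [0, 0, -15], [0, 0, 0]],
    [-0.35, [0, 0, -5], [0, 0, 0]],
    [-0.35, [0, 0, 0], [0, 0, 0]],
  ],
)

```text
time: 3.53
position: [0.545, 0.3243, 0.1014]
tool_rot: [-1.141, 1.568, -2.546]
force: [0.2, 0.2, -1.0]
finger_gap: 0.062
```

Call:
jog_arm(
  motion=[
    [-0.35, [0, 1, -10], [0, 0, 0]],
    [-0.35, [0, 1, -10], [0, 0, 0]],
    [-0.35, [0, 0, -10], [0, 0, 0]],
    [-0.35, [0, 0, -10], [0, 0, 0]],
    [-0.35, [0, 0, -10], [0, 0, 0]],
    [-0.35, [0, 0, -10], [0, 0, 0]],
    [-0.35, [0, 0, -6], [0, 0, 0]],
    [-0.35, [0, 0, 0], [0, 0, 0]],
    [-0.35, [0, 0, 0], [0, 0, 0]],
    [-0.35, [0, 0, 0], [0, 0, 0]],
  ],
)

```text
time: 4.37
position: [0.546, 0.3273, 0.037]
tool_rot: [2.101, 1.57, 0.696]
force: [0.3, 0.2, 0.9]
finger_gap: 0.062
```

```bash
python3 look.py g2
```

```text
4.3667 [0.546  0.3273 0.037 ] [0.3 0.2 0.9] [ 0.03 -0.05 -0.03] 0.062 jaw yaw 9.5 down [ 0.001  0.    -1.   ] [-0.32  0.71 -0.38  1.73  0.35  0.77 -2.28]
scene off 346 201
top off 216 134
```

View pics/g2.png

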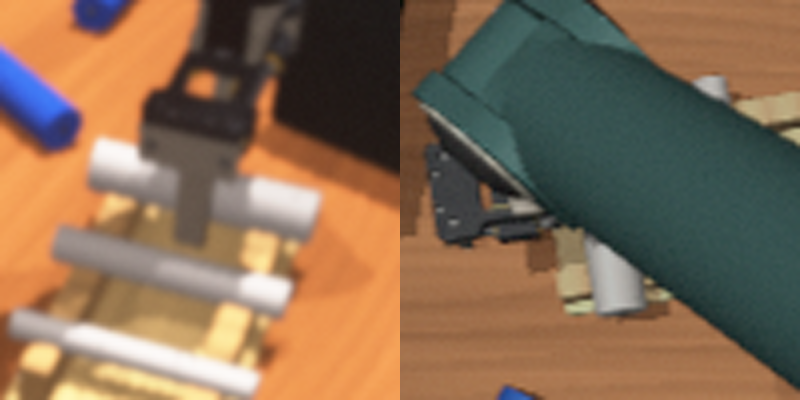

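In the left half the fingers straddle the bar at its middle, around (195,200), and the other two bars are untouched. I'll close now.

Call:
jog_arm(
  motion=[
    [0.0, [0, 0, 0], [0, 0, 0]],
    [0.3, [0, 0, 0], [0, 0, 0]],
    [0.6, [0, 0, 0], [0, 0, 0]],
    [1, [0, 0, 0], [0, 0, 0]],
    [1, [0, 0, 0], [0, 0, 0]],
    [1, [0, 0, 0], [0, 0, 0]],
    [1, [0, 0, 0], [0, 0, 0]],
    [1, [0, 0, 0], [0, 0, 0]],
  ],
  squeeze=40,
)

```text
time: 5.13
position: [0.5461, 0.3254, 0.0367]
tool_rot: [-0.198, 1.568, -1.604]
force: [0.5, -4.6, 3.8]
finger_gap: 0.0348
```

Call:
jog_arm(
  motion=[
    [1, [0, 0, 5], [0, 0, 0]],
    [1, [0, 0, 10], [0, 0, 0]],
    [1, [0, 0, 15], [0, 0, 0]],
    [1, [0, 0, 20], [0, 0, 0]],
    [1, [0, 0, 20], [0, 0, 0]],
    [1, [0, 0, 20], [0, 0, 0]],
    [1, [0, 0, 20], [0, 0, 0]],
    [1, [0, 0, 20], [0, 0, 0]],
    [1, [0, 0, 10], [0, 0, 0]],
    [1, [0, 0, 0], [0, 0, 0]],
    [1, [0, 0, 0], [0, 0, 0]],
    [1, [0, 0, 0], [0, 0, 0]],
  ],
)

```text
time: 6.13
position: [0.545, 0.3266, 0.1755]
tool_rot: [-1.195, 1.569, -2.6]
force: [-0.1, -0.4, -2.6]
finger_gap: 0.035
```

```bash
python3 look.py g3
```

```text
6.1333 [0.545  0.3266 0.1755] [-0.1 -0.4 -2.6] [ 0.01 -0.04  0.05] 0.035 jaw yaw 9.51 down [-0.002 -0.001 -1.   ] [-0.27  0.54 -0.44  1.66  0.26  1.   -2.21]
scene off 352 156
top off 210 124
```

View pics/g3.png

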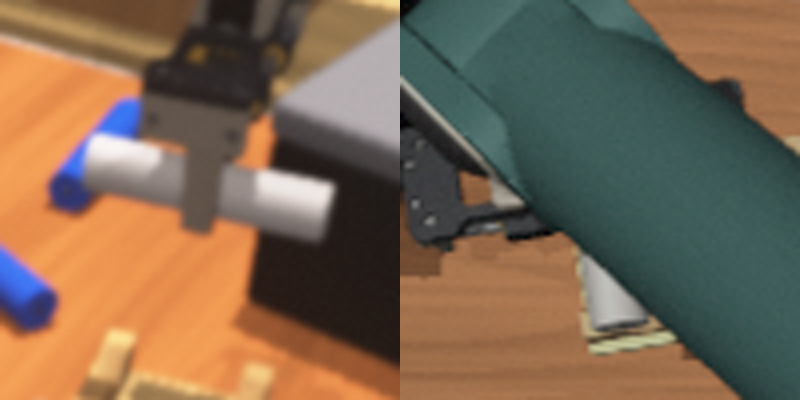

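```bash
cat >> h.py <<'E'
def hull(x,d,z,n):
    t=np.linspace(0,2*np.pi,60)
    P=np.r_[[(e,d/2*np.cos(a),z+d/2*np.sin(a)) for e in(-.075,.075) for a in t]]
    return cv2.convexHull(proj(pl(P,x),n).astype(np.float32)).reshape(-1,2)
E
python3 - <<'E'
from h import *
im=cv2.imread("pics/g3.png")
for dx in(-.004,0.004):
    a=np.radians(9.5);x=[.545+dx*np.cos(a),.3266+dx*np.sin(a),a]
    h=(hull(x,.036,.1865,"scene")-[352,156]+.5)*4-.5
    cv2.polylines(im,[h.round().astype(int)],True,(0,0,255) if dx>0 else (0,255,0),1)
cv2.imwrite("pics/g3o.png",cv2.resize(im[100:280,50:370],None,fx=2,fy=2))
E
```

```text
(no output)
```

View pics/g3o.png

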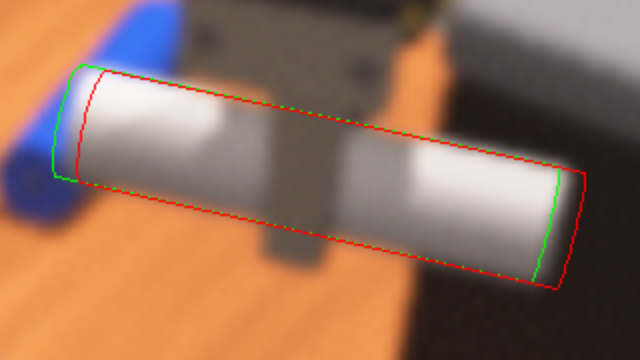

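The overlay shows the bar centred in the grip to within about 1 mm, at the expected height and level. I'll carry it to the jig.

Call:
jog_arm(
  motion=[
    [1, [-1, -10, 0], [0, 0, 0]],
    [1, [-1, -20, 0], [0, 0, 0.7]],
    [1, [-1, -28, 0], [0, 0, 0.7]],
    [1, [-2, -30, 0], [0, 0, 0.7]],
    [1, [-2, -30, 0], [0, 0, 0.7]],
    [1, [-2, -30, 0], [0, 0, 0.7]],
    [1, [-2, -30, 0], [0, 0, 0.7]],
    [1, [-2, -30, 0], [0, 0, 0.7]],
    [1, [-2, -30, 0], [0, 0, 0.7]],
    [1, [-2, -30, 0], [0, 0, 0.7]],
    [1, [-2, -30, 0], [0, 0, 0.7]],
    [1, [-2, -30, 0], [0, 0, 0.7]],
  ],
)

```text
time: 7.23
position: [0.5237, -0.0031, 0.1761]
tool_rot: [-1.571, 1.57, -2.841]
force: [-0.3, 0.5, -3.2]
finger_gap: 0.0354
```

Call:
jog_arm(
  motion=[
    [1, [-2, -30, 0], [0, 0, 0]],
    [1, [-2, -30, 0], [0, 0, 0]],
    [1, [-2, -30, 0], [0, 0, 0]],
    [1, [-2, -30, 0], [0, 0, 0]],
    [1, [-1, -30, 0], [0, 0, 0]],
    [1, [-1, -30, 0], [0, 0, 0]],
    [1, [0, -30, 0], [0, 0, 0]],
    [1, [0, -20, 0], [0, 0, 0]],
    [1, [0, -10, 0], [0, 0, 0]],
    [1, [0, 0, 0], [0, 0, 0]],
    [1, [0, 0, 0], [0, 0, 0]],
    [1, [0, 0, 0], [0, 0, 0]],
  ],
)

```text
time: 8.23
position: [0.5148, -0.2389, 0.1764]
tool_rot: [-3.129, 1.569, 1.886]
force: [-0.1, 0.5, -3.0]
finger_gap: 0.0352
```

```bash
python3 look.py g4
```

```text
8.2333 [ 0.5148 -0.2389  0.1764] [-0.1  0.5 -3. ] [ 0.02 -0.06  0.01] 0.0352 jaw yaw 17.33 down [-0.     0.001 -1.   ] [ 0.65  0.41 -0.34  1.83  0.17  0.93 -1.04]
scene off 198 294
top off 443 138
```

View pics/g4.png

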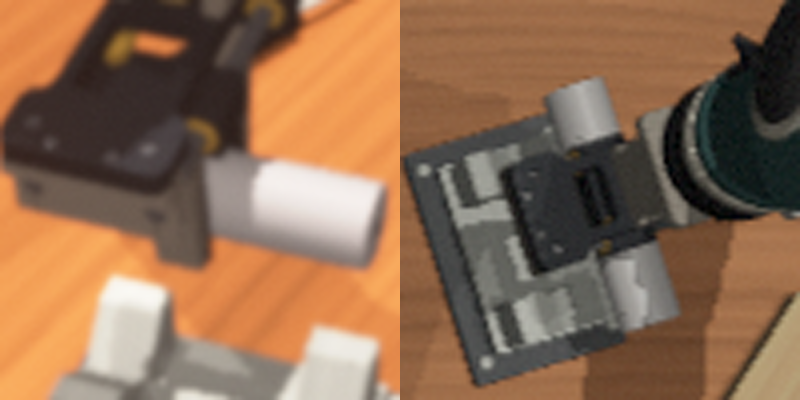

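The bar hangs over the jig, parallel to the V. I'll make a small y correction and descend to just above the saddles.

Call:
jog_arm(
  motion=[
    [1, [0, -1, -10], [0, 0, 0]],
    [1, [0, -1, -15], [0, 0, 0]],
    [1, [0, 0, -15], [0, 0, 0]],
    [1, [0, 0, -15], [0, 0, 0]],
    [1, [0, 0, -15], [0, 0, 0]],
    [1, [0, 0, -10], [0, 0, 0]],
    [1, [0, 0, -5], [0, 0, 0]],
    [1, [0, 0, 0], [0, 0, 0]],
    [1, [0, 0, 0], [0, 0, 0]],
    [1, [0, 0, 0], [0, 0, 0]],
  ],
)

```text
time: 9.17
position: [0.5155, -0.2431, 0.0924]
tool_rot: [0.867, 1.569, -0.403]
force: [0.6, -0.1, -2.7]
finger_gap: 0.0349
```

```bash
python3 look.py g5
```

```text
9.1667 [ 0.5155 -0.2431  0.0924] [ 0.6 -0.1 -2.7] [ 0.    0.01 -0.  ] 0.0349 jaw yaw 17.2 down [ 0.001 -0.001 -1.   ] [ 0.62  0.53 -0.31  1.88  0.22  0.76 -1.08]
scene off 200 329
top off 432 144
```

View pics/g5.png

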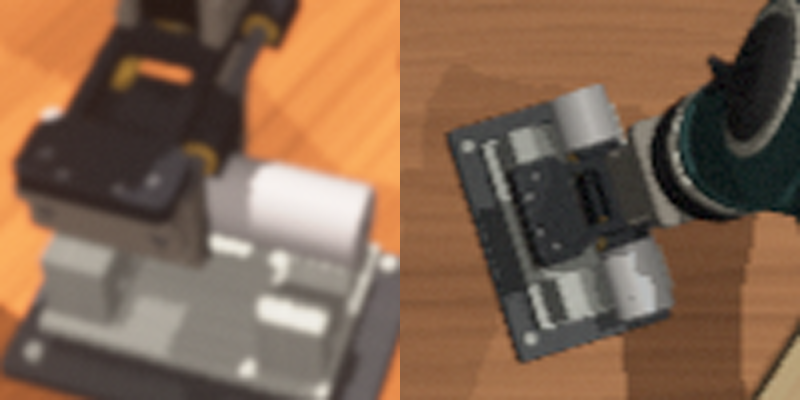

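```bash
cat > ov.py <<'E'
import sys
from h import *
def ov(k,offs,bar,z,bed,out):
    im=cv2.resize(cv2.imread(f"pics/{k}.png"),None,fx=2,fy=2,interpolation=cv2.INTER_CUBIC);res=[]
    for i,n in enumerate(("scene","top")):
        s=im[:,800*i:800*i+800].copy()
        T=lambda p:(((p-offs[i]+.5)*8-.5)).round().astype(int)
        cv2.polylines(s,[T(hull(bar,.036,z,n))],True,(0,0,255),1)
        J=[.5145,-.2412,np.radians(17.2)]
        for L in([(-.085,-.055,.012),(.085,-.055,.012),(.085,.055,.012),(-.085,.055,.012)],)+tuple([(a,y0,.072-bed),(b,y0,.072-bed),(b,y1,.072-bed),(a,y1,.072-bed)] for a,b in((-.065,-.035),(.035,.065)) for y0,y1 in((-.036,-.022),(.022,.036))):
            cv2.polylines(s,[T(proj(pl(L,J),n))],True,(0,255,255),1)
        res.append(s)
    o=np.hstack(res);cv2.imwrite(f"pics/{out}.png",cv2.resize(o,(800,400),interpolation=cv2.INTER_AREA));
    cv2.imwrite(f"pics/{out}t.png",res[1][100:760,50:700]) ; cv2.imwrite(f"pics/{out}s.png",res[0][200:800])
E
python3 - <<'E'
from ov import *
ov("g5",[(200,329),(432,144)],[.5155,-.2431,np.radians(17.2)],.1029,0,"o5")
E
```

```text
(no output)
```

View pics/o5t.png

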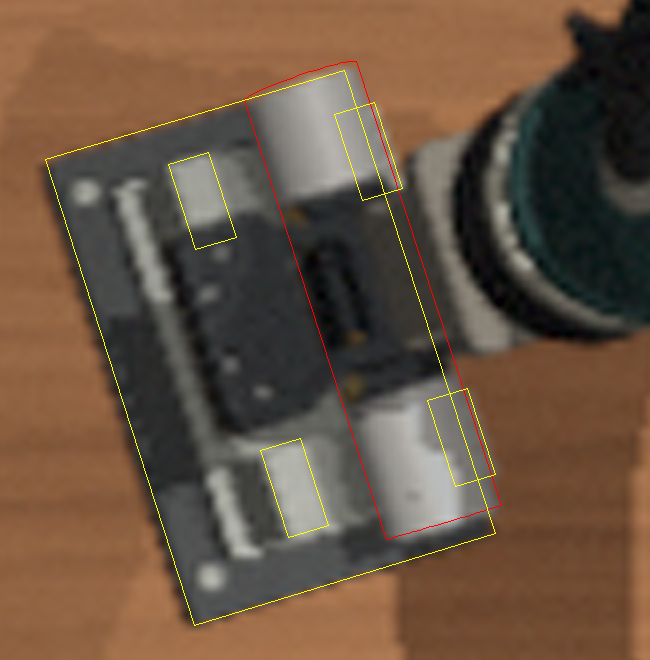

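View pics/o5s.png

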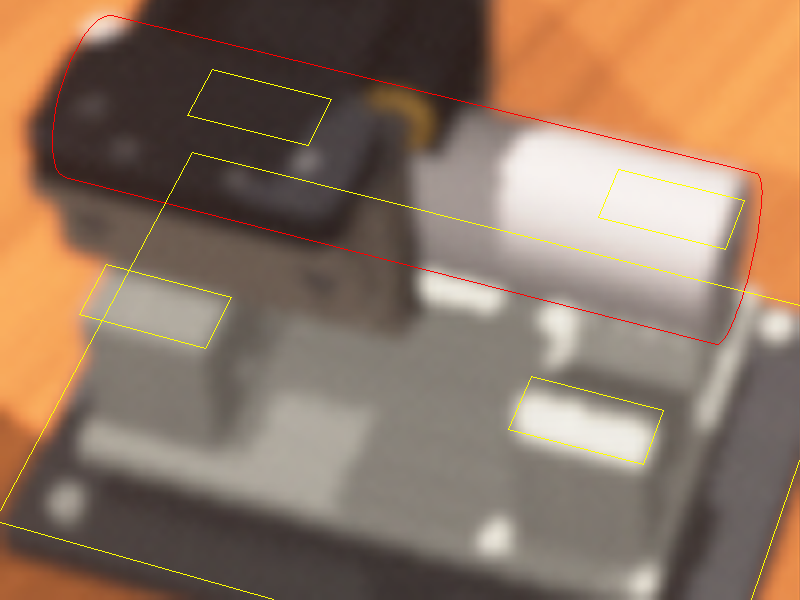

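The models agree with both pictures to within 1–2 mm, and the bar's axial position is fine. I'll nudge it +1.5 mm sideways and descend to contact.

Call:
jog_arm(
  motion=[
    [1, [-0.5, 1.5, -5], [0, 0, 0]],
    [1, [0, 0, -6], [0, 0, 0]],
    [1, [0, 0, -5], [0, 0, 0]],
    [1, [0, 0, -3], [0, 0, 0]],
    [1, [0, 0, -2], [0, 0, 0]],
    [1, [0, 0, -2], [0, 0, 0]],
    [1, [0, 0, -1], [0, 0, 0]],
    [1, [0, 0, 0], [0, 0, 0]],
    [1, [0, 0, 0], [0, 0, 0]],
  ],
)

```text
time: 10.02
position: [0.5144, -0.2415, 0.0676]
tool_rot: [0.844, 1.571, -0.427]
force: [-0.5, 0.2, -2.3]
finger_gap: 0.035
```

Call:
jog_arm(
  motion=[
    [1, [0, 0, -1], [0, 0, 0]],
    [1, [0, 0, -1], [0, 0, 0]],
    [1, [0, 0, -1], [0, 0, 0]],
    [1, [0, 0, -1], [0, 0, 0]],
    [1, [0, 0, 0], [0, 0, 0]],
    [1, [0, 0, 0], [0, 0, 0]],
  ],
)

```text
time: 10.52
position: [0.5146, -0.2419, 0.0642]
tool_rot: [0.467, 1.57, -0.804]
force: [-1.3, -0.8, 2.9]
finger_gap: 0.0349
```

Contact came at the expected height with only small side forces. Pressing down.

Call:
jog_arm(
  motion=[
    [1, [0, 0, -1], [0, 0, 0]],
    [1, [0, 0, -1], [0, 0, 0]],
    [1, [0, 0, -1], [0, 0, 0]],
    [1, [0, 0, -1], [0, 0, 0]],
    [1, [0, 0, -1], [0, 0, 0]],
    [1, [0, 0, -1], [0, 0, 0]],
    [1, [0, 0, 0], [0, 0, 0]],
    [1, [0, 0, 0], [0, 0, 0]],
  ],
)

```text
time: 11.18
position: [0.5146, -0.2419, 0.0583]
tool_rot: [0.387, 1.57, -0.884]
force: [-2.2, -1.3, 8.3]
finger_gap: 0.035
```

Call:
jog_arm(
  motion=[
    [1, [0, 0, -1], [0, 0, 0]],
    [1, [0, 0, -1], [0, 0, 0]],
    [1, [0, 0, -1], [0, 0, 0]],
    [1, [0, 0, -1], [0, 0, 0]],
    [1, [0, 0, 0], [0, 0, 0]],
    [1, [0, 0, 0], [0, 0, 0]],
  ],
)

```text
time: 11.68
position: [0.5147, -0.2419, 0.0547]
tool_rot: [0.302, 1.57, -0.969]
force: [-3.1, -0.8, 11.7]
finger_gap: 0.0352
```

Call:
jog_arm(
  motion=[
    [1, [0, 0, -1], [0, 0, 0]],
    [1, [0, 0, -1], [0, 0, 0]],
    [1, [0, 0, 0], [0, 0, 0]],
    [1, [0, 0, 0], [0, 0, 0]],
  ],
)

```text
time: 12.02
position: [0.5147, -0.2419, 0.0528]
tool_rot: [0.249, 1.57, -1.022]
force: [-3.7, -1.2, 11.7]
finger_gap: 0.0349
```

Call:
jog_arm(
  motion=[
    [1, [0, 0, -1], [0, 0, 0]],
    [1, [0, 0, 0], [0, 0, 0]],
    [1, [0, 0, 0], [0, 0, 0]],
  ],
)

```text
time: 12.27
position: [0.5147, -0.2419, 0.0526]
tool_rot: [0.128, 1.569, -1.143]
force: [-5.8, 0.5, 18.2]
finger_gap: 0.0351
```

Force now rises sharply with almost no travel (6.5 N over 0.2 mm), so the bed is on its stop. I'll add a little margin and check.

Call:
jog_arm(
  motion=[
    [1, [0, 0, -1], [0, 0, 0]],
    [1, [0, 0, 0], [0, 0, 0]],
    [1, [0, 0, 0], [0, 0, 0]],
    [1, [0, 0, 0], [0, 0, 0]],
  ],
)

```text
time: 12.6
position: [0.5147, -0.242, 0.0525]
tool_rot: [-0.006, 1.569, -1.277]
force: [-7.6, 2.2, 25.0]
finger_gap: 0.0354
```

```bash
python3 look.py g6 | tee g6.txt; python3 - <<'E'
from ov import *
import re
L=open("g6.txt").read();o=[tuple(map(int,m)) for m in re.findall(r"off (\d+) (\d+)",L)]
ov("g6",o,[.5145,-.2412,np.radians(17.2)],.0635,.012,"o6")
E
```

```text
12.6 [ 0.5147 -0.242   0.0525] [-7.6  2.2 25. ] [ 0.34  1.83 -0.  ] 0.0354 jaw yaw 17.18 down [ 0.001 -0.002 -1.   ] [ 0.6   0.58 -0.29  1.9   0.25  0.69 -1.1 ]
scene off 202 342
top off 426 146
```

View pics/o6t.png

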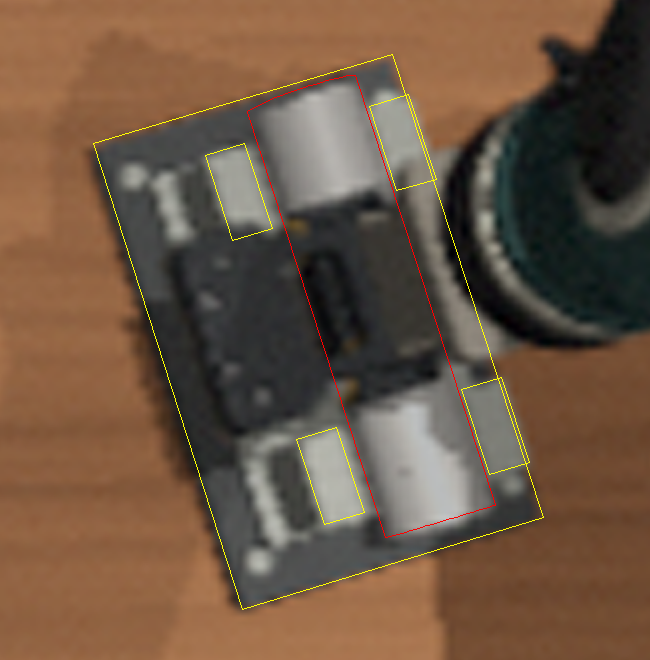

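View pics/o6s.png

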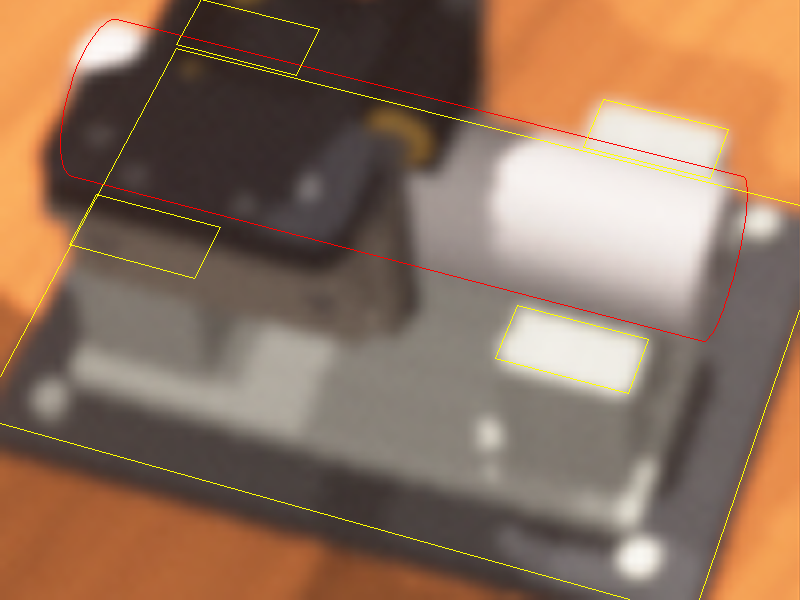

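The saddle tops match the bed-down model in both views and the bar is centred. I'll relieve the residual side force by 1 mm and make a last check that includes the rack.

Call:
jog_arm(
  motion=[
    [1, [-0.5, 0.2, 0], [0, 0, 0]],
    [1, [-0.5, 0.1, 0], [0, 0, 0]],
    [1, [0, 0, 0], [0, 0, 0]],
    [1, [0, 0, 0], [0, 0, 0]],
    [1, [0, 0, 0], [0, 0, 0]],
    [1, [0, 0, 0], [0, 0, 0]],
  ],
)

```text
time: 13.2
position: [0.5147, -0.2419, 0.0525]
tool_rot: [0.581, 1.567, -0.69]
force: [-5.1, 1.2, 22.4]
finger_gap: 0.0351
```

```bash
python3 look.py g7; python3 - <<'E'
from cell import *
import cv2
s=read_state();print(s['position'].round(4),s['force'].round(1),abs(s['dq']).max())
cv2.imwrite("pics/end.png",get_image("top")["pixels"])
E
```

```text
13.2 [ 0.5147 -0.2419  0.0525] [-5.1  1.2 22.4] [0.2  1.23 0.02] 0.0351 jaw yaw 17.18 down [ 0.003 -0.002 -1.   ] [ 0.6   0.58 -0.29  1.9   0.25  0.68 -1.1 ]
scene off 202 342
top off 426 146
[ 0.5147 -0.2419  0.0525] [-5.3  0.7 23.6] 0.0012503667352998843
```

View pics/end.png

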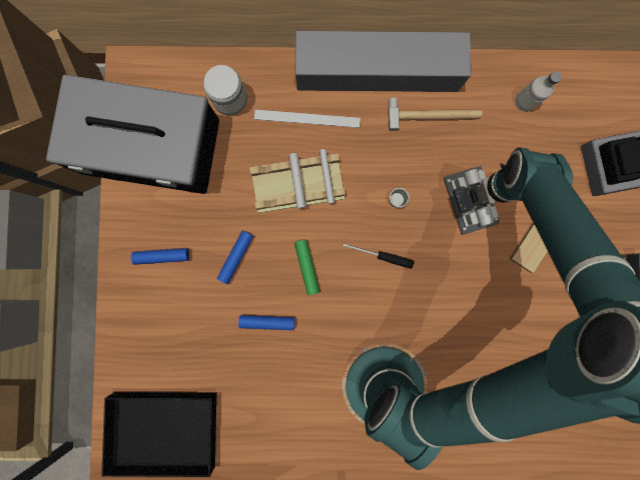

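View pics/g7.png

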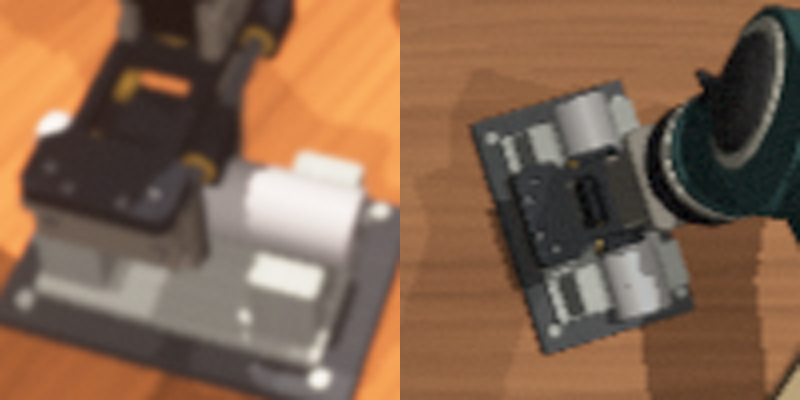

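The last top view shows the middle and thin bars still in the rack at (297,181) and (327,177), and the jig with the bar in it at (472,200). The state is steady, pressing with about 23 N. I'll hand it in.

```bash
python3 -c "
from cell import *
print(sign_off())"
```

```text
the job is handed in; nothing more can be done
None
```

The thickest bar (36 mm) is out of the rack and lying lengthwise in the V-jig. I handed the job in at about 13 s, with the bar still gripped at 40 N and pressed down.

**Bed on its stop:** The arm was pressing down with about 23 N, against the roughly 16 N needed. The last 1 mm steps raised the force by 6–7 N each with 0.2 mm of movement or less. The tool came down about 12 mm from first contact, and the saddle tops match the bed-down height in both camera views.

**Bar position:** It looks centred along the V to within about 1–2 mm. That is the limit of the calibration and image blur, and the gripper hides the bar's middle. Lateral position and direction match the jig model closely.

**Everything else:** The middle and thin bars are still in the rack, and the blue and green look-alikes were not touched.

**What did not match exactly:** A side force of about 5 N along the V remained after I eased it from 7.6 N; the bar did not move under it. The finger opening read 35 mm on the 36 mm bar.

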